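# Run in the clamp screws, back out the crossed one

## Robot

A 6-joint arm with a two-finger parallel gripper is mounted at the origin on the work surface. World frame = base frame: x ahead of the robot, y to its left, z up, the work surface at z = 0. Lengths are in m, angles in degrees, forces in N, time in s.
With the tool pointing down it reaches from about 0.275 to 0.775 m from the base axis. Payload 14.6 kg.
Tool frame: the origin (TCP) lies at the very end of the fingers, on their centre line; the grasp point (between the pads) lies 19 mm behind it; z points along the fingers, y is the line along which they close (so a half turn about z gives the same grasp; the last joint's range is limited). The gripper opens to 85 mm and grips with 20 to 120 N. Pads are 22 mm wide; open, the fingers measure 114 mm over their backs; the gripper's body (76 mm by 85 mm) begins 54 mm behind the grasp point. The pads swing forward as they close: fully open they stand 13 mm farther back than shut.
Start: joints at [67.878, 15.075, -2.767, 72.158, 0, 81.102], TCP at [0.12, 0.511, 0.231] pointing down, gripper open.
Joint ranges: [-151.79, 151.79], [-50.71, 97.33], [-67.44, 78.34], [-121.81, 120.89], [-77.56, 73.72], [-180, 180]. Speed limits (degrees/s): [108.29, 108.29, 147.25, 159.86, 180, 180].

## Interface

Orientations are given as a 3x3 rotation matrix whose columns are the frame's x, y, z axes.
In Python, from cell import bot gives the robot as it stands. The module is installed in compiled form; this text tells all that it offers.
- The arm moves only by the tool carry_out, never from a script. Its argument "targets" is a list of rows, each an object with "dp": the shift along the tool's x, y, z each as a share of 3 cm, from -1 to 1, a list of three; "rotation": the turn, a rotation vector about the tool's x, y, z each as a share of pi/2 rad, from -1 to 1, a list of three; "hand": the closure, from 0 (fully open) to 1 (shut). In form: [{"dp": [tx, ty, tz], "rotation": [wx, wy, wz], "hand": hand}, ...]. A call has 1 to 20 rows; each row shifts and turns the commanded pose from where the row before left it, along the tool's axes as they then stand; what a row does not reach is not made up. A row lasts 1/12 s, in which the tool goes at most 41.7 mm and 7.16 degrees, less where a joint would pass 70% of its speed; a pose out of reach is approached as far as the arm can. A call with a number of a shift or a turn outside -1 to 1 is refused whole. A call with a gripper value outside its range is refused whole. The fingers move at their own pace and stop on an object; "force" is the grip in N (left out, the last holds). Time passes only in rows, so rows that do not move let the fingers close. It gives the time, the measured TCP pose, the force, the opening and the grip force at its end, in the units of the state.
- bot.read_state(): the state, without advancing time (a new reading comes with each control period).
- bot.capture(name): name is "scene" or "top"; returns a dict with "pixels" (384x512x3 uint8, red, green, blue), "fx", "fy", "cx", "cy" (pixels), "R" (3x3) and "t" (3): a world point X has camera coordinates R X + t. Camera axes: x right, y down, z forward; pixel columns grow to the right and rows downward; lengths in m; the calibration is good to about 2 mm. A picture is of the moment at which its call begins. There is no depth.
- bot.hand_in(): hands the job in; it is judged then, once.
The state is a dict: "clock": time; "joints": joint angles; "dq": joint speeds; "joint_efforts": joint torques, N m; "tcp_pos": TCP position; "orientation": TCP orientation; "force": force on the tool from outside, world axes, zero at the start; "wrist_torque": the same for the moment, N m; "width": finger opening in m; "grip_force": force on a finger pad.
Only numpy, scipy, OpenCV 4.12 (cv2) and the standard library are available. Lean on these libraries where they do the work, as an engineer would, in place of code of your own. Each camera call takes 0.05 s, during which the arm holds its last target. There are 200 camera calls.

## Task

Free the clamping unit's clear cover by lifting its handle end over the stop lip, sliding it out of the grooves, and lay it flat on the bench, handle up. Then try both hand screws gently, turning them clockwise: run the one that turns freely fully home, but where one stiffens early its threads are crossed, so stop at once without forcing it and back it out fully anticlockwise. Leave everything else on the bench where it stands.

Things in the scene. Friction and masses are not known exactly. Their poses are not given: they have to be found in the camera images.
- unit: Clamping unit fixed to the bench: white open-topped well with blue side panels, 140 (its x) by 200 mm (its y) outside, walls 8 mm thick, tops 70 mm high, inner floor 8 mm high. Origin: centre of its underside, z up. The cover lies on the wall tops. Hand screws stand in the well at x = 0, y = -45 mm (screw_a) and +45 mm (screw_b).
- unit_groove (a point): Centre of the unit's back stop (unit x = 0, y = -103 mm, 80 mm high). From here two grooves run 70 mm along the unit's +y over the cover's long edges; their roofs' undersides are 80 mm and tops 85 mm high, outer sides at x = +-80 mm. The 6 mm cover has 4 mm of play in height in them, 3 mm sideways, and is out of them after sliding 75 mm to +y.
- unit_lip (a point): Middle of the top edge of the stop lip at the unit's +y end (unit x = 0, y = 105.5 mm, 75 mm high; 5 mm thick). The lip stands 5 mm above the cover's underside: this end of the cover must be raised (about 12 mm at the handle does it) while its other end stays in the grooves, then the cover slides along the unit's +y over the lip.
- cover: Loose sliding cover: clear plastic plate with dark edge lines, 140 (its x) by 200 (its y) by 6 mm, about 0.25 kg. Origin: centre of its underside; z up, axes as the unit's at the start. An aluminium bar handle 14 mm wide (x), 60 mm long (y), 30 mm high stands on it, centred at y = +55 mm, its top 36 mm above the underside.
- cover_grip (a point): Grip point of the cover's handle: on the bar's centre line, 28 mm above the cover's underside (8 mm under the bar's top).
- screw_a_grip (a point): Point on the axis of hand screw a, 1 mm under its wing's top; 60 mm above the bench when backed out, sinking evenly to 55 mm when home. The screw is a black wing bar 64 mm long, 16 mm thick, 31 mm high on a round foot 40 mm across and 8 mm high. At joint value q the wing's length lies along the unit's x axis turned by -q (clockwise) about z.
- screw_b_grip (a point): The same point of hand screw b, an identical hand screw, except that at joint value q its wing lies along the unit's x axis turned by 0.6 - q about z.
- screw_a (a joint): Turn of hand screw a in rad, clockwise from above: 0 backed out fully (stop), 2.0 fully home (stop). A free thread needs under 0.1 N m. One of the two screws (which one changes, and cannot be seen) is crossed: somewhere from 0.45 to 0.75 rad its torque begins to rise by about 2 N m per rad; forced 0.3 rad further the thread is spoiled.
- screw_b (a joint): Turn of hand screw b in rad, as for screw_a.
- jam (a joint): How far the crossed thread is strained, in m: 0 until the crossed screw, whichever it is, meets its early resistance, then about 0.018 per rad of further turning; it springs back when the screw is backed out. Above 0.006 the thread is spoiled.
- nest: Bystander: upright round aluminium nest post, foot 84 mm across, 110 mm high, loose. Origin: centre of underside.
- bin: Bystander: open green parts bin 100 by 120 mm (its x, y), 60 mm high, loose. Origin: centre of underside.
- funnel_part: Bystander: white plastic cup-shaped moulding, 76 mm across, 75 mm high, loose. Origin: centre of underside.
- spanner: Bystander: steel spanner 180 mm long lying along its own x, head up to 44 mm wide, loose. Origin: near the middle of its length, on the bench.
Things that resemble listed ones, but are neither listed nor needed, are in the scene too. Of the things like the cover, leave any that is turquoise; of the rest the larger one is meant.

How it is judged:
By the outcome, as a careful person would: the job done as asked, in the order asked, and still so for the second after the job is handed in, with the robot touching nothing.
It also fails if it takes over 72 s, if anything falls off the work surface, if the arm or the gripper's body presses on something with over 40 N, if the wrist force passes 120 N, or if a joint passes its speed limit or range.

## Working session

There is one attempt and no reset: what is moved stays moved. The work goes in short steps, Python scripts to look and compute and a tool call to move; the robot and the scene stay as the last step left them, time stands still between calls to the robot, and variables do not carry over. Pictures are saved under pics/ and viewed, at most 10 in all, crops included, and the job is handed in when it is done.

Besides the shell and the picture viewer there is one more tool, called after "Call:" in YAML: its name, and indented under it one key for each argument. carry_out: Moves the arm, as the interface text tells. Shift numbers are shares of 3 cm and turn numbers shares of pi/2 rad, none past 1 either way. Its arguments: {"type":"object","properties":{"targets":{"type":"array","items":{"type":"object","properties":{"dp":{"type":"array","items":{"type":"number"}},"rotation":{"type":"array","items":{"type":"number"}},"hand":{"type":"number"}}}},"force":{"type":"number"}},"required":["targets"]}

```bash
mkdir -p pics
python3 - <<'E'
from cell import bot
import cv2,numpy as np
for n in("scene","top"):
    c=bot.capture(n);np.savez(f"{n}0.npz",**c);cv2.imwrite(f"pics/{n}0.png",c["pixels"][:,:,::-1])
    print(n,c["fx"],c["fy"],c["cx"],c["cy"],np.round(c["R"],3).tolist(),np.round(c["t"],3))
s=bot.read_state();print(s)
E
```

```text
scene 422.9116298647417 422.9116298647417 255.8709160056006 188.34447226986407 [[-0.127, 0.992, -0.016], [0.79, 0.091, -0.606], [-0.6, -0.089, -0.795]] [ 0.073 -0.373  1.905]
top 361.2998915699118 361.2998915699118 254.3931319037632 185.52381073648897 [[0.016, -1.0, 0.018], [-0.983, -0.019, -0.185], [0.186, -0.015, -0.983]] [-0.022  0.536  1.249]
{'clock': 0.1, 'joints': array([ 6.78775030e+01,  1.50970569e+01, -2.79809993e+00,  7.21588146e+01,
       -4.57731190e-05,  8.11014661e+01]), 'dq': array([-0.03088313, -0.00921355,  0.09188363,  0.00087835, -0.02644341,
        0.083966  ]), 'joint_efforts': array([ 3.86963700e-03, -6.38576317e+01,  3.85067332e+01,  9.88813903e-03,
       -4.58214970e-05, -1.68256474e-05]), 'tcp_pos': array([0.12001926, 0.5108588 , 0.23087745]), 'orientation': array([[-9.73483288e-01,  2.28757870e-01, -3.53997441e-04],
       [ 2.28758098e-01,  9.73482907e-01, -8.72930918e-04],
       [ 1.44920640e-04, -9.30763442e-04, -9.99999556e-01]]), 'force': array([-0.99020212,  0.22791662, -0.1094258 ]), 'wrist_torque': array([-0.02651742,  0.03044676, -0.00855551]), 'grip_force': 0.0, 'width': 0.08534920065250207}
```

View pics/scene0.png

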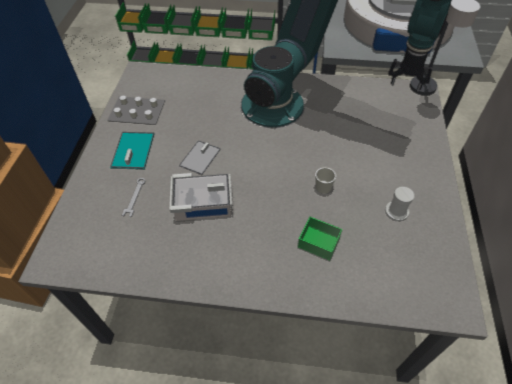

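View pics/top0.png

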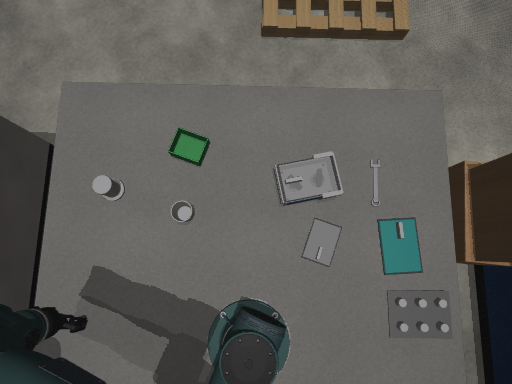

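Scene view: the unit is at about (200,195) with its handle at (215,188). The turquoise cover is at (132,150) and the smaller clear one at (200,157). Top view: the unit is at (308,178), handle at (292,180), bin (189,147), nest (108,187), funnel (182,211) and spanner (376,182).

Run:
```python
import cv2,numpy as np
a=cv2.imread("pics/scene0.png")[165:225,160:240];b=cv2.imread("pics/top0.png")[145:210,268:350]
f=lambda i:cv2.resize(i,(395,int(395*i.shape[0]/i.shape[1])),interpolation=cv2.INTER_CUBIC)
a,b=f(a),f(b);h=max(a.shape[0],b.shape[0]);o=np.zeros((h,790,3),np.uint8);o[:a.shape[0],:395]=a;o[:b.shape[0],395:]=b
cv2.imwrite("pics/crop1.png",o)
```

```text
(no output)
```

View pics/crop1.png

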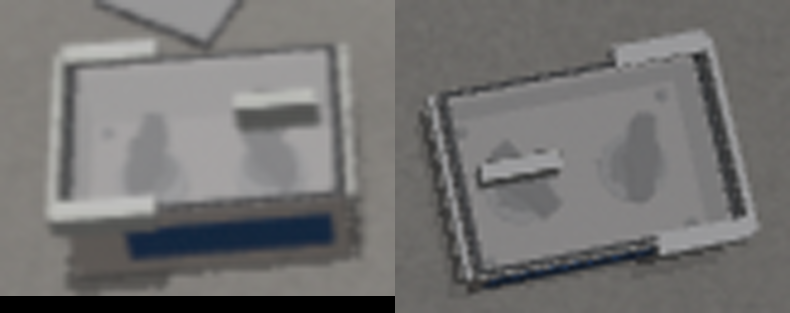

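Crop: the groove U is on the right in the top view, with outer corners near full-image (334,152) and (343,194). The lip is on the left and the handle near (293,180); the shadowed screw wings are visible through the plate.

```bash
cat > h.py <<'E'
import cv2,numpy as np
def ray(c,uv,z):
    R,t=np.asarray(c["R"]),np.asarray(c["t"])
    uv=np.atleast_2d(uv).astype(float)
    d=np.c_[(uv[:,0]-c["cx"])/c["fx"],(uv[:,1]-c["cy"])/c["fy"],np.ones(len(uv))]@R
    o=-R.T@t
    return o+d*((z-o[2])/d[:,2])[:,None]
def tri(c1,u1,c2,u2):
    A=[];b=[]
    for c,u in((c1,u1),(c2,u2)):
        o=-np.asarray(c["R"]).T@np.asarray(c["t"]);d=ray(c,u,0)[0]-o;d/=np.linalg.norm(d)
        P=np.eye(3)-np.outer(d,d);A.append(P);b.append(P@o)
    return np.linalg.lstsq(np.vstack(A),np.hstack(b),rcond=None)[0]
def blobs(c,roi,thr,scale=4,minarea=6):
    x0,y0,x1,y1=roi
    g=np.asarray(c["pixels"])[y0:y1,x0:x1].min(2)
    G=cv2.resize(g,None,fx=scale,fy=scale,interpolation=cv2.INTER_CUBIC)
    cs,_=cv2.findContours((G>thr).astype(np.uint8),cv2.RETR_EXTERNAL,cv2.CHAIN_APPROX_NONE)
    out=[]
    for k in cs:
        if cv2.contourArea(k)>minarea*scale*scale:
            out.append((k[:,0,:]+.5)/scale-.5+[x0,y0])
    return out
E
python3 - <<'E'
from h import *
for n,roi in(("top",(268,145,350,210)),("scene",(160,165,240,225))):
    c=np.load(n+"0.npz");g=c["pixels"][roi[1]:roi[3],roi[0]:roi[2]].min(2)
    print(n,np.percentile(g,[50,80,90,95,99]))
    for thr in(165,185):
      for k in blobs(c,roi,thr):
        m=cv2.moments(k.astype(np.float32));r=cv2.minAreaRect(k.astype(np.float32))
        print(thr,"cen",round(m['m10']/m['m00'],2),round(m['m01']/m['m00'],2),"A",m['m00'],np.round(cv2.boxPoints(r),1).tolist())
E
```

```text
top [104. 131. 132. 146. 152.]
scene [124. 156. 160. 162. 185.]
165 cen 179.92 206.28 A 66.96875 [[168.89999389648438, 208.60000610351562], [169.89999389648438, 201.39999389648438], [190.6999969482422, 204.1999969482422], [189.8000030517578, 211.5]]
165 cen 214.93 184.2 A 37.03125 [[206.5, 183.3000030517578], [223.39999389648438, 182.0], [223.6999969482422, 185.10000610351562], [206.6999969482422, 186.3000030517578]]
165 cen 181.56 174.66 A 41.34375 [[172.1999969482422, 174.0], [190.60000610351562, 172.6999969482422], [190.8000030517578, 175.39999389648438], [172.39999389648438, 176.6999969482422]]
185 cen 181.14 206.25 A 22.9375 [[171.0, 205.89999389648438], [189.89999389648438, 204.6999969482422], [190.0, 206.60000610351562], [171.10000610351562, 207.6999969482422]]
185 cen 183.38 174.4 A 8.875 [[177.10000610351562, 174.1999969482422], [189.89999389648438, 173.39999389648438], [189.89999389648438, 174.60000610351562], [177.1999969482422, 175.39999389648438]]
```

Run:
```python
from h import *
c=np.load("top0.npz");s=np.load("scene0.npz")
for thr in(139,143):
  for k in blobs(c,(268,145,350,210),thr):
    m=cv2.moments(k.astype(np.float32));r=cv2.minAreaRect(k.astype(np.float32));b=cv2.boxPoints(r)
    print(thr,"cen",round(m['m10']/m['m00'],2),round(m['m01']/m['m00'],2),"A",m['m00'],np.round(b,1).tolist())
    for z in(.075,.085,.106):print("   z",z,np.round(ray(c,b,z)[:,:2],4).tolist())
```

```text
139 cen 294.09 178.79 A 44.15625 [[285.3999938964844, 178.1999969482422], [302.1000061035156, 175.3000030517578], [302.79998779296875, 179.10000610351562], [286.0, 182.0]]
   z 0.075 [[0.5599, -0.122], [0.5716, -0.1817], [0.5579, -0.1839], [0.5462, -0.1243]]
   z 0.085 [[0.5577, -0.121], [0.5694, -0.1802], [0.5558, -0.1824], [0.5442, -0.1233]]
   z 0.106 [[0.5533, -0.1188], [0.5647, -0.177], [0.5514, -0.1792], [0.54, -0.1211]]
139 cen 329.36 174.72 A 161.28125 [[313.1000061035156, 154.39999389648438], [333.70001220703125, 149.89999389648438], [343.0, 193.0], [322.3999938964844, 197.5]]
   z 0.075 [[0.6493, -0.2218], [0.6675, -0.2966], [0.5103, -0.3256], [0.4931, -0.2523]]
   z 0.085 [[0.6465, -0.2199], [0.6645, -0.2942], [0.5086, -0.3229], [0.4915, -0.2502]]
   z 0.106 [[0.6405, -0.2161], [0.6582, -0.2891], [0.505, -0.3174], [0.4882, -0.2459]]
143 cen 293.97 178.79 A 40.0625 [[285.3999938964844, 178.0], [301.8999938964844, 175.39999389648438], [302.5, 179.10000610351562], [286.0, 181.6999969482422]]
   z 0.075 [[0.5604, -0.1222], [0.5711, -0.181], [0.5579, -0.1829], [0.5472, -0.1242]]
   z 0.085 [[0.5583, -0.1212], [0.5689, -0.1795], [0.5558, -0.1814], [0.5452, -0.1232]]
   z 0.106 [[0.5538, -0.119], [0.5642, -0.1764], [0.5514, -0.1783], [0.541, -0.121]]
143 cen 329.05 174.76 A 144.0625 [[313.1000061035156, 154.5], [333.0, 149.89999389648438], [342.8999938964844, 192.89999389648438], [323.0, 197.5]]
   z 0.075 [[0.649, -0.2219], [0.6676, -0.2943], [0.5108, -0.3255], [0.4931, -0.2544]]
   z 0.085 [[0.6462, -0.22], [0.6646, -0.2919], [0.509, -0.3228], [0.4915, -0.2524]]
   z 0.106 [[0.6402, -0.2162], [0.6584, -0.2869], [0.5054, -0.3172], [0.4882, -0.248]]
```

```bash
cat >> h.py <<'E'
from scipy.spatial.transform import Rotation as Ro
def go(p,yaw,tilt=0):
    """shift (shares of 3 cm) and turn (shares of pi/2) in tool axes to TCP p, tool y at yaw deg, z down,
    then tilted by tilt deg about unit x"""
    from cell import bot
    s=bot.read_state();R=s["orientation"];a=np.radians(yaw)
    y=np.array([np.cos(a),np.sin(a),0]);z=np.array([0,0,-1.]);T=np.c_[np.cross(y,z),y,z]
    T=Ro.from_rotvec(np.radians(tilt)*y).as_matrix()@T
    print("dp",np.round(R.T@(np.array(p)-s["tcp_pos"])/.03,3),"rot",np.round(Ro.from_matrix(R.T@T).as_rotvec()/(np.pi/2),4))
E
python3 - <<'E'
from h import *
c=np.load("top0.npz");s=np.load("scene0.npz")
print("handle top",tri(c,(294,178.8),s,(214.93,184.2)))
# groove front/back corners in both views: outer +x front corner, -x front corner
print("gr",tri(c,(313.1,154.4),s,(190.0,207.0)),tri(c,(322.6,197.5),s,(190.7,174)))
for n,u,z in(("bin",(189,147),.06),("funnel",(182,211),.075),("nestfoot",(112,190),0),("small",(322,242),0),("spanner",(376,182),0)):print(n,np.round(ray(c,u,z)[0],3))
go([.5523,-.149,.16],10.9); go([.5523,-.149,.081],10.9)
E
```

```text
handle top [ 0.55169151 -0.14859053  0.10608292]
gr [ 0.64591336 -0.22015563  0.08689312] [ 0.4927972  -0.25327497  0.07696724]
bin [0.672 0.227 0.06 ]
funnel [0.437 0.237 0.075]
nestfoot [0.519 0.513 0.   ]
small [ 0.341 -0.263  0.   ]
spanner [ 0.568 -0.472  0.   ]
dp [-19.059 -18.114   2.377] rot [-6.00e-04  3.00e-04  7.32e-01]
dp [-19.06  -18.111   5.01 ] rot [-6.00e-04  3.00e-04  7.32e-01]
```

Call:
carry_out:
  targets:
    - {"dp":[-0.953,-0.906,0.1],"rotation":[0,0,0],"hand":0.4}
    - {"dp":[-0.953,-0.906,0.1],"rotation":[0,0,0],"hand":0.4}
    - {"dp":[-0.953,-0.906,0.1],"rotation":[0,0,0],"hand":0.4}
    - {"dp":[-0.953,-0.906,0.1],"rotation":[0,0,0],"hand":0.4}
    - {"dp":[-0.953,-0.906,0.1],"rotation":[0,0,0],"hand":0.4}
    - {"dp":[-0.953,-0.906,0.1],"rotation":[0,0,0],"hand":0.4}
    - {"dp":[-0.953,-0.906,0.1],"rotation":[0,0,0],"hand":0.4}
    - {"dp":[-0.953,-0.906,0.1],"rotation":[0,0,0],"hand":0.4}
    - {"dp":[-0.953,-0.906,0.1],"rotation":[0,0,0],"hand":0.4}
    - {"dp":[-0.953,-0.906,0.1],"rotation":[0,0,0],"hand":0.4}
    - {"dp":[-0.953,-0.906,0.1],"rotation":[0,0,0],"hand":0.4}
    - {"dp":[-0.953,-0.906,0.1],"rotation":[0,0,0],"hand":0.4}
    - {"dp":[-0.953,-0.906,0.1],"rotation":[0,0,0],"hand":0.4}
    - {"dp":[-0.953,-0.906,0.1],"rotation":[0,0,0],"hand":0.4}
    - {"dp":[-0.953,-0.906,0.1],"rotation":[0,0,0],"hand":0.4}
    - {"dp":[-0.953,-0.906,0.1],"rotation":[0,0,0],"hand":0.4}
    - {"dp":[-0.953,-0.906,0.1],"rotation":[0,0,0],"hand":0.4}
    - {"dp":[-0.953,-0.906,0.1],"rotation":[0,0,0],"hand":0.4}
    - {"dp":[-0.953,-0.906,0.1],"rotation":[0,0,0],"hand":0.4}
    - {"dp":[-0.953,-0.906,0.1],"rotation":[0,0,0],"hand":0.4}

```text
clock: 1.77
tcp_pos: [0.5529, -0.1508, 0.1708]
orientation: [[-0.973, 0.229, -0.0], [0.229, 0.973, 0.0], [0.0, 0.0, -1.0]]
force: [0.3, 0.0, 0.5]
width: 0.0511
grip_force: 0.0
```

Call:
carry_out:
  targets:
    - {"dp":[0,0,0],"rotation":[0,0,0.0732],"hand":0.4}
    - {"dp":[0,0,0],"rotation":[0,0,0.0732],"hand":0.4}
    - {"dp":[0,0,0],"rotation":[0,0,0.0732],"hand":0.4}
    - {"dp":[0,0,0],"rotation":[0,0,0.0732],"hand":0.4}
    - {"dp":[0,0,0],"rotation":[0,0,0.0732],"hand":0.4}
    - {"dp":[0,0,0],"rotation":[0,0,0.0732],"hand":0.4}
    - {"dp":[0,0,0],"rotation":[0,0,0.0732],"hand":0.4}
    - {"dp":[0,0,0],"rotation":[0,0,0.0732],"hand":0.4}
    - {"dp":[0,0,0],"rotation":[0,0,0.0732],"hand":0.4}
    - {"dp":[0,0,0],"rotation":[0,0,0.0732],"hand":0.4}
    - {"dp":[0,0,0],"rotation":[0,0,0],"hand":0.4}
    - {"dp":[0,0,0],"rotation":[0,0,0],"hand":0.4}
    - {"dp":[0,0,0],"rotation":[0,0,0],"hand":0.4}

```text
clock: 2.85
tcp_pos: [0.5523, -0.1489, 0.1711]
orientation: [[-0.193, 0.981, -0.0], [0.981, 0.193, 0.0], [0.0, -0.0, -1.0]]
force: [0.2, 0.9, 0.3]
width: 0.0514
grip_force: 0.0
```

Run:
```python
from h import *
go([.5520,-.1488,.081],10.9)
```

```text
dp [ 0.004 -0.009  3.005] rot [-0.0002 -0.0001  0.0025]
```

Call:
carry_out:
  targets:
    - {"dp":[0,0,0.5],"rotation":[0,0,0],"hand":0.5}
    - {"dp":[0,0,0.5],"rotation":[0,0,0],"hand":0.5}
    - {"dp":[0,0,0.5],"rotation":[0,0,0],"hand":0.5}
    - {"dp":[0,0,0.5],"rotation":[0,0,0],"hand":0.5}
    - {"dp":[0,0,0.4],"rotation":[0,0,0],"hand":0.5}
    - {"dp":[0,0,0.3],"rotation":[0,0,0],"hand":0.5}
    - {"dp":[0,0,0.2],"rotation":[0,0,0],"hand":0.5}
    - {"dp":[0,0,0.1],"rotation":[0,0,0],"hand":0.5}
    - {"dp":[0,0,0],"rotation":[0,0,0],"hand":0.5}
    - {"dp":[0,0,0],"rotation":[0,0,0],"hand":0.5}

```text
clock: 3.68
tcp_pos: [0.5526, -0.149, 0.0817]
orientation: [[-0.189, 0.982, 0.0], [0.982, 0.189, -0.0], [-0.0, 0.0, -1.0]]
force: [0.2, -0.2, 0.6]
width: 0.0424
grip_force: 0.0
```

Call:
carry_out:
  targets:
    - {"dp":[0,0,0],"rotation":[0,0,0],"hand":0.8}
    - {"dp":[0,0,0],"rotation":[0,0,0],"hand":0.9}
    - {"dp":[0,0,0],"rotation":[0,0,0],"hand":1}
    - {"dp":[0,0,0],"rotation":[0,0,0],"hand":1}
    - {"dp":[0,0,0],"rotation":[0,0,0],"hand":1}
    - {"dp":[0,0,0],"rotation":[0,0,0],"hand":1}
    - {"dp":[0,0,0],"rotation":[0,0,0],"hand":1}
    - {"dp":[0,0,0],"rotation":[0,0,0],"hand":1}
    - {"dp":[0,0,0],"rotation":[0,0,0],"hand":1}
  force: 80

```text
clock: 4.43
tcp_pos: [0.5528, -0.149, 0.0821]
orientation: [[-0.189, 0.982, 0.001], [0.982, 0.189, -0.0], [-0.001, 0.001, -1.0]]
force: [-0.5, 0.6, 5.5]
width: 0.0126
grip_force: 79.6
```

Call:
carry_out:
  targets:
    - {"dp":[0,0,-0.05],"rotation":[0,0.0056,0],"hand":1}
    - {"dp":[0,0,-0.05],"rotation":[0,0.0056,0],"hand":1}
    - {"dp":[0,0,-0.05],"rotation":[0,0.0056,0],"hand":1}
    - {"dp":[0,0,-0.05],"rotation":[0,0.0056,0],"hand":1}
    - {"dp":[0,0,-0.05],"rotation":[0,0.0056,0],"hand":1}
    - {"dp":[0,0,0],"rotation":[0,0,0],"hand":1}
    - {"dp":[0,0,0],"rotation":[0,0,0],"hand":1}
    - {"dp":[0,0,0],"rotation":[0,0,0],"hand":1}

```text
clock: 5.1
tcp_pos: [0.5523, -0.1491, 0.0887]
orientation: [[-0.189, 0.982, -0.009], [0.981, 0.189, 0.043], [0.044, -0.0, -0.999]]
force: [-0.2, 0.2, -1.2]
width: 0.013
grip_force: 78.4
```

Run:
```python
from cell import bot
import cv2,numpy as np
s=bot.read_state();print(s["force"],s["wrist_torque"],s["orientation"][2])
a=bot.capture("scene")["pixels"][150:230,160:250];b=bot.capture("top")["pixels"][140:215,260:350]
f=lambda i:cv2.resize(i,(395,int(395*i.shape[0]/i.shape[1])),interpolation=cv2.INTER_CUBIC)[:,:,::-1]
a,b=f(a),f(b);h=max(a.shape[0],b.shape[0]);o=np.zeros((h,790,3),np.uint8);o[:a.shape[0],:395]=a;o[:b.shape[0],395:]=b
cv2.imwrite("pics/crop2.png",o)
```

```text
[-0.2430991   0.19229024 -1.20464998] [-0.16296798 -0.08677704 -0.04557156] [ 4.39224427e-02 -2.14330811e-04 -9.99034921e-01]
```

View pics/crop2.png

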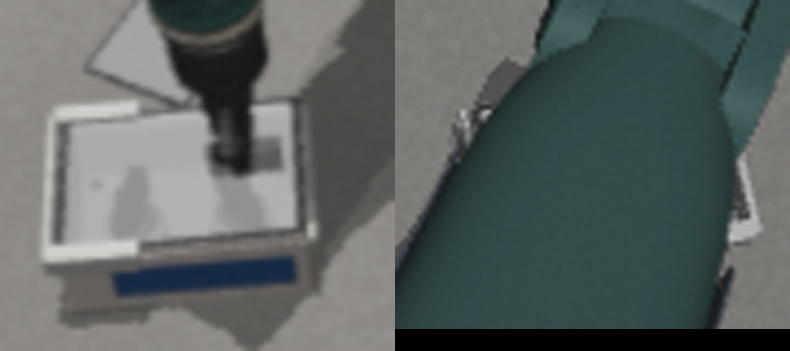

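The scene view shows the fingers on the handle, near (213,185) in full-image pixels, and the plate end raised above the lip. Now I slide it along the plate's own plane.

Call:
carry_out:
  targets:
    - {"dp":[0.1,0,0],"rotation":[0,0,0],"hand":1}
    - {"dp":[0.2,0,0],"rotation":[0,0,0],"hand":1}
    - {"dp":[0.2,0,0],"rotation":[0,0,0],"hand":1}
    - {"dp":[0.2,0,0],"rotation":[0,0,0],"hand":1}
    - {"dp":[0.1,0,0],"rotation":[0,0,0],"hand":1}

```text
clock: 5.62
tcp_pos: [0.5475, -0.1243, 0.0899]
orientation: [[-0.19, 0.982, -0.009], [0.981, 0.19, 0.044], [0.044, -0.0, -0.999]]
force: [-0.5, 1.0, -2.0]
width: 0.0127
grip_force: 78.3
```

Call:
carry_out:
  targets:
    - {"dp":[0.2,0,0],"rotation":[0,0,0],"hand":1}
    - {"dp":[0.2,0,0],"rotation":[0,0,0],"hand":1}
    - {"dp":[0.2,0,0],"rotation":[0,0,0],"hand":1}
    - {"dp":[0.2,0,0],"rotation":[0,0,0],"hand":1}
    - {"dp":[0.2,0,0],"rotation":[0,0,0],"hand":1}
    - {"dp":[0.2,0,0],"rotation":[0,0,0],"hand":1}
    - {"dp":[0,0,0],"rotation":[0,0,0],"hand":1}

```text
clock: 6.2
tcp_pos: [0.5408, -0.0891, 0.0915]
orientation: [[-0.19, 0.982, -0.009], [0.981, 0.19, 0.043], [0.044, -0.0, -0.999]]
force: [1.1, -0.4, -2.4]
width: 0.0126
grip_force: 78.3
```

Call:
carry_out:
  targets:
    - {"dp":[0.3,0,0],"rotation":[0,0,0],"hand":1}
    - {"dp":[0.3,0,0],"rotation":[0,0,0],"hand":1}
    - {"dp":[0.3,0,0],"rotation":[0,0,0],"hand":1}
    - {"dp":[0.3,0,0],"rotation":[0,0,0],"hand":1}
    - {"dp":[0,0,-0.2],"rotation":[0,0,0],"hand":1}
    - {"dp":[0,0,-0.4],"rotation":[0,0,0],"hand":1}
    - {"dp":[0,0,-0.5],"rotation":[0,0,0],"hand":1}
    - {"dp":[0.2,0,-0.3],"rotation":[0,-0.0056,0],"hand":1}
    - {"dp":[0.4,0,-0.1],"rotation":[0,-0.0056,0],"hand":1}
    - {"dp":[0.5,0,0],"rotation":[0,-0.0056,0],"hand":1}
    - {"dp":[0.6,0,0],"rotation":[0,-0.0056,0],"hand":1}
    - {"dp":[0.6,0,0],"rotation":[0,-0.0056,0],"hand":1}
    - {"dp":[0.6,0,0],"rotation":[0,0,0],"hand":1}
    - {"dp":[0.6,0,0],"rotation":[0,0,0],"hand":1}
    - {"dp":[0.6,0,0],"rotation":[0,0,0],"hand":1}
    - {"dp":[0.4,0,0],"rotation":[0,0,0],"hand":1}
    - {"dp":[0.2,0,0],"rotation":[0,0,0],"hand":1}
    - {"dp":[0,0,0],"rotation":[0,0,0],"hand":1}
    - {"dp":[0,0,0],"rotation":[0,0,0],"hand":1}

```text
clock: 7.78
tcp_pos: [0.508, 0.0817, 0.1395]
orientation: [[-0.19, 0.982, 0.0], [0.982, 0.19, -0.0], [-0.0, 0.0, -1.0]]
force: [0.1, 0.0, -2.7]
width: 0.0125
grip_force: 78.2
```

Run:
```python
from h import *
from cell import bot
s=bot.read_state();print(s["force"],s["wrist_torque"],s["tcp_pos"])
go([.506,.0915,.013],10.9)
a=bot.capture("scene")["pixels"][110:260,140:370]
cv2.imwrite("pics/c3.png",cv2.resize(a,(780,509),interpolation=cv2.INTER_CUBIC)[:,:,::-1])
```

```text
[ 0.11543891  0.03587295 -2.6973658 ] [ 0.17627785  0.00477257 -0.01710099] [0.5080117  0.08166455 0.1394774 ]
dp [ 3.360e-01 -4.000e-03  4.216e+00] rot [0.     0.0003 0.0003]
```

View pics/c3.png

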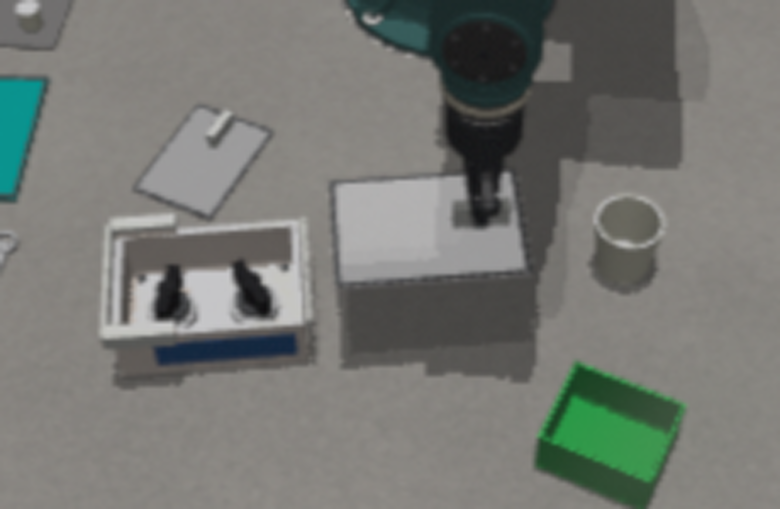

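The cover hangs level at about (427,230) in this crop, clear of the unit, funnel and bin, and both screws stand in the open well. Lowering it straight down.

Call:
carry_out:
  targets:
    - {"dp":[0.15,0,0.2],"rotation":[0,0,0],"hand":1}
    - {"dp":[0.15,0,0.5],"rotation":[0,0,0],"hand":1}
    - {"dp":[0,0,0.6],"rotation":[0,0,0],"hand":1}
    - {"dp":[0,0,0.6],"rotation":[0,0,0],"hand":1}
    - {"dp":[0,0,0.6],"rotation":[0,0,0],"hand":1}
    - {"dp":[0,0,0.6],"rotation":[0,0,0],"hand":1}
    - {"dp":[0,0,0.4],"rotation":[0,0,0],"hand":1}
    - {"dp":[0,0,0.3],"rotation":[0,0,0],"hand":1}
    - {"dp":[0,0,0.2],"rotation":[0,0,0],"hand":1}
    - {"dp":[0,0,0.1],"rotation":[0,0,0],"hand":1}
    - {"dp":[0,0,0],"rotation":[0,0,0],"hand":1}
    - {"dp":[0,0,0],"rotation":[0,0,0],"hand":1}

```text
clock: 8.83
tcp_pos: [0.5066, 0.0904, 0.0169]
orientation: [[-0.189, 0.982, 0.001], [0.982, 0.189, 0.0], [-0.0, 0.001, -1.0]]
force: [1.5, 0.1, -2.5]
width: 0.0122
grip_force: 78.2
```

Call:
carry_out:
  targets:
    - {"dp":[0,0,0.05],"rotation":[0,0,0],"hand":1}
    - {"dp":[0,0,0.03],"rotation":[0,0,0],"hand":1}
    - {"dp":[0,0,0.03],"rotation":[0,0,0],"hand":1}
    - {"dp":[0,0,0],"rotation":[0,0,0],"hand":1}

```text
clock: 9.17
tcp_pos: [0.5063, 0.0905, 0.0132]
orientation: [[-0.189, 0.982, 0.0], [0.982, 0.189, -0.0], [-0.0, 0.0, -1.0]]
force: [0.1, 0.3, -2.8]
width: 0.0123
grip_force: 78.2
```

Call:
carry_out:
  targets:
    - {"dp":[0,0,0.03],"rotation":[0,0,0],"hand":1}
    - {"dp":[0,0,0.02],"rotation":[0,0,0],"hand":1}
    - {"dp":[0,0,0],"rotation":[0,0,0],"hand":1}

```text
clock: 9.42
tcp_pos: [0.5064, 0.0905, 0.012]
orientation: [[-0.189, 0.982, 0.0], [0.982, 0.189, -0.0], [-0.0, 0.0, -1.0]]
force: [-1.9, 0.2, 4.6]
width: 0.0127
grip_force: 79.1
```

Call:
carry_out:
  targets:
    - {"dp":[0,0,0],"rotation":[0,0,0],"hand":0.8}
    - {"dp":[0,0,0],"rotation":[0,0,0],"hand":0.6}
    - {"dp":[0,0,0],"rotation":[0,0,0],"hand":0.5}
    - {"dp":[0,0,0],"rotation":[0,0,0],"hand":0.5}
    - {"dp":[0,0,0],"rotation":[0,0,0],"hand":0.5}
    - {"dp":[0,0,-0.2],"rotation":[0,0,0],"hand":0.5}
    - {"dp":[0,0,-0.4],"rotation":[0,0,0],"hand":0.5}
    - {"dp":[0,0,-0.7],"rotation":[0,0,0],"hand":0.5}
    - {"dp":[0,0,-0.9],"rotation":[0,0,0],"hand":0.5}
    - {"dp":[0,0,-0.9],"rotation":[0,0,0],"hand":0.5}
    - {"dp":[0,0,-0.9],"rotation":[0,0,0],"hand":0.5}
    - {"dp":[0,0,-0.9],"rotation":[0,0,0],"hand":0.5}
    - {"dp":[0,0,-0.3],"rotation":[0,0,0],"hand":0.5}

```text
clock: 10.5
tcp_pos: [0.5074, 0.0906, 0.1717]
orientation: [[-0.189, 0.982, 0.005], [0.982, 0.189, 0.0], [-0.001, 0.004, -1.0]]
force: [0.5, 0.1, 0.2]
width: 0.0422
grip_force: 0.0
```

Run:
```python
from h import *
from cell import bot
C={n:bot.capture(n) for n in("top","scene")}
np.savez("s1.npz",**C["scene"]);np.savez("t1.npz",**C["top"])
for n,roi in(("top",(275,150,345,205)),("scene",(160,165,240,225))):
    c=C[n];x0,y0,x1,y1=roi
    g=c["pixels"][y0:y1,x0:x1].max(2)
    G=cv2.resize(g,None,fx=4,fy=4,interpolation=cv2.INTER_CUBIC)
    cs,_=cv2.findContours((G<50).astype(np.uint8),cv2.RETR_EXTERNAL,cv2.CHAIN_APPROX_NONE)
    for k in cs:
        if cv2.contourArea(k)>300:
            k=((k[:,0,:]+.5)/4-.5+[x0,y0]).astype(np.float32);r=cv2.minAreaRect(k)
            print(n,r,cv2.contourArea(k),np.round(ray(c,r[0],.06),4) if n=="top" else "")
            if n=="top":
                b=ray(c,cv2.boxPoints(r),.055);print(np.round(b[:,:2],4).tolist())
a=C["top"]["pixels"][140:215,170:350];cv2.imwrite("pics/c4.png",cv2.resize(a,(792,330),interpolation=cv2.INTER_CUBIC)[:,:,::-1])
```

```text
top ((294.24310302734375, 182.2768096923828), (17.11091423034668, 7.758121967315674), 59.4207763671875) 94.15625 [[ 0.5487 -0.1554  0.06  ]]
[[0.569, -0.1283], [0.584, -0.1525], [0.5305, -0.1836], [0.5157, -0.1595]]
top ((318.25, 177.5), (17.75, 7.25), 90.0) 95.65625 [[ 0.5679 -0.242   0.06  ]]
[[0.6016, -0.2303], [0.6021, -0.2567], [0.5366, -0.2554], [0.5361, -0.2293]]
scene ((189.5, 195.625), (15.0, 6.75), 90.0) 68.90625 
scene ((213.30767822265625, 194.8365478515625), (17.47305679321289, 6.864415168762207), 56.3099365234375) 76.40625
```

View pics/c4.png

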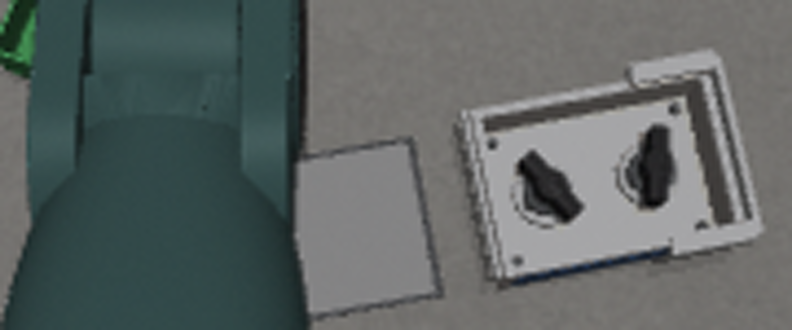

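The cover lies flat on the bench at about (365,230) in this crop, with the arm over its handle end. The wings are at about (548,185) for b and (655,168) for a.

Run:
```python
from h import *
c=np.load("t1.npz");s=np.load("s1.npz")
print("a",tri(c,(318.25,177.5),s,(189.5,195.6)),"b",tri(c,(294.24,182.28),s,(213.3,194.84)))
# lip and groove bright strips now
for k in blobs(c,(268,145,350,210),139):
    r=cv2.minAreaRect(k.astype(np.float32));print(r,np.round(ray(c,cv2.boxPoints(r),.085)[:,:2],4).tolist())
# axis check: dark ends of wings, at top height
go([.5705,-.2460,.16],100.9)
go([.5535,-.1580,.16],135.3)
```

```text
a [ 0.57051935 -0.24465765  0.04798001] b [ 0.55254956 -0.15908694  0.04170005]
((278.5240478515625, 180.9951934814453), (8.923285484313965, 1.421842098236084), 78.69007110595703) [[0.5623, -0.0913], [0.5634, -0.0962], [0.5322, -0.1025], [0.5311, -0.0976]]
((309.5289306640625, 177.68447875976562), (44.523433685302734, 59.43436813354492), 77.699462890625) [[0.6148, -0.0868], [0.6657, -0.2947], [0.5084, -0.3241], [0.46, -0.1205]]
dp [-11.415  -0.05    0.32 ] rot [ 0.0014  0.0019 -1.    ]
dp [-8.427 -0.052  0.319] rot [ 8.0000e-04  2.4000e-03 -1.3822e+00]
```

Call:
carry_out:
  targets:
    - {"dp":[-0.8,0,0],"rotation":[0,0,0],"hand":0.4}
    - {"dp":[-0.8,0,0],"rotation":[0,0,0],"hand":0.4}
    - {"dp":[-0.8,0,0],"rotation":[0,0,0],"hand":0.4}
    - {"dp":[-0.8,0,0],"rotation":[0,0,0],"hand":0.4}
    - {"dp":[-0.8,0,0],"rotation":[0,0,0],"hand":0.4}
    - {"dp":[-0.8,0,0],"rotation":[0,0,0],"hand":0.4}
    - {"dp":[-0.8,0,0],"rotation":[0,0,0],"hand":0.4}
    - {"dp":[-0.8,0,0],"rotation":[0,0,0],"hand":0.4}
    - {"dp":[-0.8,0,0],"rotation":[0,0,0],"hand":0.4}
    - {"dp":[-0.8,0,0],"rotation":[0,0,0],"hand":0.4}
    - {"dp":[-0.8,0,0],"rotation":[0,0,0],"hand":0.4}
    - {"dp":[-0.8,0,0],"rotation":[0,0,0],"hand":0.4}
    - {"dp":[-0.8,0,0],"rotation":[0,0,0],"hand":0.4}
    - {"dp":[-0.8,0,0],"rotation":[0,0,0],"hand":0.4}
    - {"dp":[-0.2,0,0.3],"rotation":[0,0,0],"hand":0.4}

```text
clock: 11.85
tcp_pos: [0.5714, -0.2484, 0.1579]
orientation: [[-0.187, 0.982, 0.0], [0.982, 0.187, -0.001], [-0.001, 0.0, -1.0]]
force: [0.3, -0.1, -0.7]
width: 0.0509
grip_force: 0.0
```

Call:
carry_out:
  targets:
    - {"dp":[0,0,0],"rotation":[0,0,-0.0715],"hand":0.4}
    - {"dp":[0,0,0],"rotation":[0,0,-0.0715],"hand":0.4}
    - {"dp":[0,0,0],"rotation":[0,0,-0.0715],"hand":0.4}
    - {"dp":[0,0,0],"rotation":[0,0,-0.0715],"hand":0.4}
    - {"dp":[0,0,0],"rotation":[0,0,-0.0715],"hand":0.4}
    - {"dp":[0,0,0],"rotation":[0,0,-0.0715],"hand":0.4}
    - {"dp":[0,0,0],"rotation":[0,0,-0.0715],"hand":0.4}
    - {"dp":[0,0,0],"rotation":[0,0,-0.0715],"hand":0.4}
    - {"dp":[0,0,0],"rotation":[0,0,-0.0715],"hand":0.4}
    - {"dp":[0,0,0],"rotation":[0,0,-0.0715],"hand":0.4}
    - {"dp":[0,0,0],"rotation":[0,0,-0.0715],"hand":0.4}
    - {"dp":[0,0,0],"rotation":[0,0,-0.0715],"hand":0.4}
    - {"dp":[0,0,0],"rotation":[0,0,-0.0715],"hand":0.4}
    - {"dp":[0,0,0],"rotation":[0,0,-0.0705],"hand":0.4}
    - {"dp":[0,0,0],"rotation":[0,0,0],"hand":0.4}
    - {"dp":[0,0,0],"rotation":[0,0,0],"hand":0.4}
    - {"dp":[0,0,0],"rotation":[0,0,0],"hand":0.4}

```text
clock: 13.27
tcp_pos: [0.5707, -0.245, 0.1579]
orientation: [[-0.983, -0.185, -0.001], [-0.185, 0.983, 0.001], [0.001, 0.001, -1.0]]
force: [0.3, -1.1, 0.5]
width: 0.0512
grip_force: 0.0
```

Run:
```python
from h import *
from cell import bot
go([.5705,-.2460,.040],100.9)
s=bot.read_state();print(s["joints"],s["wrist_torque"])
```

```text
dp [ 0.009 -0.036  3.931] rot [ 0.0005 -0.0005 -0.0024]
[-3.07455477e+01  2.61545869e+01  2.98725408e+00  6.68959425e+01
  2.47496816e-03 -4.14332353e+01] [ 0.00198851 -0.02457819 -0.05696938]
```

Call:
carry_out:
  targets:
    - {"dp":[0,-0.03,0.6],"rotation":[0,0,0],"hand":0.45}
    - {"dp":[0,0,0.7],"rotation":[0,0,0],"hand":0.5}
    - {"dp":[0,0,0.7],"rotation":[0,0,0],"hand":0.5}
    - {"dp":[0,0,0.6],"rotation":[0,0,0],"hand":0.5}
    - {"dp":[0,0,0.5],"rotation":[0,0,0],"hand":0.5}
    - {"dp":[0,0,0.4],"rotation":[0,0,0],"hand":0.5}
    - {"dp":[0,0,0.3],"rotation":[0,0,0],"hand":0.5}
    - {"dp":[0,0,0.13],"rotation":[0,0,0],"hand":0.5}
    - {"dp":[0,0,0],"rotation":[0,0,0],"hand":0.5}
    - {"dp":[0,0,0],"rotation":[0,0,0],"hand":0.5}

```text
clock: 14.1
tcp_pos: [0.5713, -0.2463, 0.0412]
orientation: [[-0.982, -0.188, 0.0], [-0.188, 0.982, -0.0], [-0.0, -0.0, -1.0]]
force: [1.0, 1.0, 0.6]
width: 0.0426
grip_force: 0.0
```

Call:
carry_out:
  targets:
    - {"dp":[0,0,0],"rotation":[0,0,0],"hand":0.7}
    - {"dp":[0,0,0],"rotation":[0,0,0],"hand":0.8}
    - {"dp":[0,0,0],"rotation":[0,0,0],"hand":0.9}
    - {"dp":[0,0,0],"rotation":[0,0,0],"hand":1}
    - {"dp":[0,0,0],"rotation":[0,0,0],"hand":1}
    - {"dp":[0,0,0],"rotation":[0,0,0],"hand":1}
    - {"dp":[0,0,0],"rotation":[0,0,0],"hand":1}
    - {"dp":[0,0,0],"rotation":[0,0,0],"hand":1}
  force: 40

```text
clock: 14.77
tcp_pos: [0.5713, -0.2459, 0.0417]
orientation: [[-0.982, -0.189, 0.001], [-0.189, 0.982, 0.0], [-0.001, 0.0, -1.0]]
force: [-1.9, 4.0, 6.7]
width: 0.0149
grip_force: 41.3
```

```bash
cat > st.py <<'E'
from cell import bot
import numpy as np
s=bot.read_state();R=s["orientation"];y=np.degrees(np.arctan2(R[1,1],R[0,1]))
print("t",s["clock"],"p",np.round(s["tcp_pos"],4),"yaw",round(y,2),"F tool",np.round(R.T@s["force"],2),"T",np.round(s["wrist_torque"],3),"w",round(s["width"],4),s["grip_force"],"j6",round(s["joints"][5],1))
E
python3 st.py
```

```text
t 14.7667 p [ 0.5713 -0.2459  0.0417] yaw 100.9 F tool [ 1.11  4.28 -6.7 ] T [ 0.921  0.332 -0.037] w 0.0149 41.25170588493347 j6 -41.7
```

Call:
carry_out:
  targets:
    - {"dp":[0,0,0.003],"rotation":[0,0,0.02],"hand":1}
    - {"dp":[0,0,0.003],"rotation":[0,0,0.02],"hand":1}
    - {"dp":[0,0,0.003],"rotation":[0,0,0.02],"hand":1}
    - {"dp":[0,0,0.003],"rotation":[0,0,0.02],"hand":1}
    - {"dp":[0,0,0.003],"rotation":[0,0,0.02],"hand":1}
    - {"dp":[0,0,0],"rotation":[0,0,0],"hand":1}
    - {"dp":[0,0,0],"rotation":[0,0,0],"hand":1}

```text
clock: 15.35
tcp_pos: [0.5713, -0.2455, 0.0413]
orientation: [[-0.999, -0.033, 0.001], [-0.033, 0.999, 0.001], [-0.001, 0.001, -1.0]]
force: [-2.2, 7.3, 8.1]
width: 0.0149
grip_force: 41.5
```

```bash
python3 st.py
```

```text
t 15.35 p [ 0.5713 -0.2455  0.0413] yaw 91.9 F tool [ 1.9   7.36 -8.08] T [ 1.438  0.41  -0.019] w 0.0149 41.47696316242218 j6 -32.7
```

Call:
carry_out:
  targets:
    - {"dp":[0,0,0.003],"rotation":[0,0,0.02],"hand":1}
    - {"dp":[0,0,0.003],"rotation":[0,0,0.02],"hand":1}
    - {"dp":[0,0,0.003],"rotation":[0,0,0.02],"hand":1}
    - {"dp":[0,0,0.003],"rotation":[0,0,0.02],"hand":1}
    - {"dp":[0,0,0.003],"rotation":[0,0,0.02],"hand":1}
    - {"dp":[0,0,0.003],"rotation":[0,0,0.02],"hand":1}
    - {"dp":[0,0,0.003],"rotation":[0,0,0.02],"hand":1}
    - {"dp":[0,0,0],"rotation":[0,0,0],"hand":1}
    - {"dp":[0,0,0],"rotation":[0,0,0],"hand":1}

```text
clock: 16.1
tcp_pos: [0.5713, -0.2449, 0.0407]
orientation: [[-0.983, 0.185, 0.001], [0.185, 0.983, 0.002], [-0.001, 0.002, -1.0]]
force: [-2.4, 9.6, 9.4]
width: 0.0149
grip_force: 41.7
```

```bash
python3 st.py
```

```text
t 16.1 p [ 0.5713 -0.2449  0.0407] yaw 79.32 F tool [ 4.16  9.05 -9.39] T [ 2.165  0.259 -0.04 ] w 0.0149 41.74033999443054 j6 -20.1
```

Call:
carry_out:
  targets:
    - {"dp":[0,0.02,-0.015],"rotation":[0,0,0.02],"hand":1}
    - {"dp":[0,0.02,-0.01],"rotation":[0,0,0.02],"hand":1}
    - {"dp":[0,0,0.002],"rotation":[0,0,0.02],"hand":1}
    - {"dp":[0,0,0],"rotation":[0,0,0],"hand":1}

```text
clock: 16.43
tcp_pos: [0.5714, -0.2445, 0.0407]
orientation: [[-0.96, 0.279, 0.0], [0.279, 0.96, 0.001], [0.0, 0.001, -1.0]]
force: [-0.1, 5.4, -0.2]
width: 0.0152
grip_force: 40.3
```

```bash
python3 st.py
```

```text
t 16.4333 p [ 0.5714 -0.2445  0.0407] yaw 73.82 F tool [1.62 5.14 0.25] T [ 1.045  0.042 -0.017] w 0.0152 40.34294128417969 j6 -14.5
```

Call:
carry_out:
  targets:
    - {"dp":[0,0,0.003],"rotation":[0,0,0.02],"hand":1}
    - {"dp":[0,0,0.003],"rotation":[0,0,0.02],"hand":1}
    - {"dp":[0,0,0.003],"rotation":[0,0,0.02],"hand":1}
    - {"dp":[0,0,0],"rotation":[0,0,0],"hand":1}

```text
clock: 16.77
tcp_pos: [0.5714, -0.2442, 0.0404]
orientation: [[-0.93, 0.367, 0.0], [0.367, 0.93, 0.001], [0.0, 0.001, -1.0]]
force: [0.6, 6.4, 1.0]
width: 0.0151
grip_force: 40.5
```

```bash
python3 st.py
```

```text
t 16.7667 p [ 0.5714 -0.2442  0.0404] yaw 68.47 F tool [ 1.78  6.14 -0.97] T [ 1.434 -0.019 -0.06 ] w 0.0151 40.50475537776947 j6 -9.2
```

Call:
carry_out:
  targets:
    - {"dp":[0,0.01,0.003],"rotation":[0,0,0.02],"hand":1}
    - {"dp":[0,0.01,0.003],"rotation":[0,0,0.02],"hand":1}
    - {"dp":[0,0,0.003],"rotation":[0,0,0.02],"hand":1}
    - {"dp":[0,0,0],"rotation":[0,0,0],"hand":1}

```text
clock: 17.1
tcp_pos: [0.5715, -0.2439, 0.0402]
orientation: [[-0.892, 0.453, 0.0], [0.453, 0.892, 0.001], [0.0, 0.001, -1.0]]
force: [-0.9, 4.5, 1.8]
width: 0.0151
grip_force: 40.5
```

```bash
python3 st.py
```

```text
t 17.1 p [ 0.5715 -0.2439  0.0402] yaw 63.06 F tool [ 2.81  3.63 -1.76] T [0.989 0.185 0.015] w 0.0151 40.536872148513794 j6 -3.7
```

Call:
carry_out:
  targets:
    - {"dp":[0,0.005,0.003],"rotation":[0,0,0.02],"hand":1}
    - {"dp":[0,0.005,0.003],"rotation":[0,0,0.02],"hand":1}
    - {"dp":[0,0,0.003],"rotation":[0,0,0.02],"hand":1}
    - {"dp":[0,0,0],"rotation":[0,0,0],"hand":1}

```text
clock: 17.43
tcp_pos: [0.5716, -0.2437, 0.0399]
orientation: [[-0.845, 0.535, -0.0], [0.535, 0.845, 0.001], [0.0, 0.001, -1.0]]
force: [-1.2, 6.1, 2.8]
width: 0.0153
grip_force: 40.6
```

```bash
python3 st.py
```

```text
t 17.4333 p [ 0.5716 -0.2437  0.0399] yaw 57.67 F tool [ 4.22  4.52 -2.81] T [1.071 0.343 0.176] w 0.0153 40.63593149185181 j6 1.7
```

Call:
carry_out:
  targets:
    - {"dp":[0,0.005,0.003],"rotation":[0,0,0.02],"hand":1}
    - {"dp":[0,0.005,0.003],"rotation":[0,0,0.02],"hand":1}
    - {"dp":[0,0,0.003],"rotation":[0,0,0.02],"hand":1}
    - {"dp":[0,0,0],"rotation":[0,0,0],"hand":1}

```text
clock: 17.77
tcp_pos: [0.5717, -0.2435, 0.0397]
orientation: [[-0.791, 0.612, -0.0], [0.612, 0.791, 0.001], [0.0, 0.0, -1.0]]
force: [-1.8, 5.3, 2.0]
width: 0.0148
grip_force: 40.6
```

```bash
python3 st.py
```

```text
t 17.7667 p [ 0.5717 -0.2435  0.0397] yaw 52.28 F tool [ 4.61  3.1  -2.01] T [0.883 0.409 0.216] w 0.0148 40.618075132369995 j6 7.1
```

Call:
carry_out:
  targets:
    - {"dp":[0,0,0],"rotation":[0,0,0],"hand":1}

```text
clock: 17.85
tcp_pos: [0.5717, -0.2435, 0.0397]
orientation: [[-0.792, 0.61, -0.0], [0.61, 0.792, 0.001], [0.001, 0.001, -1.0]]
force: [-1.0, 5.0, 1.6]
width: 0.0151
grip_force: 40.6
```

```bash
python3 st.py
```

```text
t 17.85 p [ 0.5717 -0.2435  0.0397] yaw 52.38 F tool [ 3.83  3.33 -1.62] T [0.906 0.42  0.303] w 0.0151 40.630513429641724 j6 7.0
```

Call:
carry_out:
  targets:
    - {"dp":[0,0,0],"rotation":[0,0,0],"hand":1}

```text
clock: 17.93
tcp_pos: [0.5717, -0.2435, 0.0397]
orientation: [[-0.792, 0.61, -0.0], [0.61, 0.792, 0.001], [0.0, 0.0, -1.0]]
force: [-1.0, 4.6, 1.9]
width: 0.0153
grip_force: 40.6
```

```bash
python3 st.py
```

```text
t 17.9333 p [ 0.5717 -0.2435  0.0397] yaw 52.39 F tool [ 3.59  3.   -1.9 ] T [0.919 0.34  0.257] w 0.0153 40.63113570213318 j6 7.0
```

Torque holds at about 0.26 N m with the screw at 0.85 rad, so screw a is the crossed one. Stopping here and backing it out.

Call:
carry_out:
  targets:
    - {"dp":[0,0,-0.004],"rotation":[0,0,-0.03],"hand":1}
    - {"dp":[0,0,-0.004],"rotation":[0,0,-0.03],"hand":1}
    - {"dp":[0,0,-0.004],"rotation":[0,0,-0.03],"hand":1}
    - {"dp":[0,0,-0.004],"rotation":[0,0,-0.03],"hand":1}
    - {"dp":[0,0,-0.004],"rotation":[0,0,-0.03],"hand":1}
    - {"dp":[0,0,-0.004],"rotation":[0,0,-0.03],"hand":1}
    - {"dp":[0,0,-0.004],"rotation":[0,0,-0.03],"hand":1}
    - {"dp":[0,0,-0.004],"rotation":[0,0,-0.03],"hand":1}
    - {"dp":[0,0,-0.004],"rotation":[0,0,-0.03],"hand":1}
    - {"dp":[0,0,-0.004],"rotation":[0,0,-0.03],"hand":1}
    - {"dp":[0,0,-0.004],"rotation":[0,0,-0.03],"hand":1}
    - {"dp":[0,0,-0.004],"rotation":[0,0,-0.03],"hand":1}
    - {"dp":[0,0,-0.004],"rotation":[0,0,-0.03],"hand":1}
    - {"dp":[0,0,-0.004],"rotation":[0,0,-0.03],"hand":1}
    - {"dp":[0,0,-0.004],"rotation":[0,0,-0.03],"hand":1}
    - {"dp":[0,0,-0.004],"rotation":[0,0,-0.03],"hand":1}
    - {"dp":[0,0,-0.004],"rotation":[0,0,-0.03],"hand":1}
    - {"dp":[0,0,-0.004],"rotation":[0,0,-0.025],"hand":1}
    - {"dp":[0,0,0],"rotation":[0,0,0],"hand":1}

```text
clock: 19.52
tcp_pos: [0.5714, -0.2455, 0.0419]
orientation: [[-0.983, -0.184, -0.001], [-0.184, 0.983, -0.003], [0.002, -0.003, -1.0]]
force: [-5.0, -7.6, -0.6]
width: 0.0148
grip_force: 40.2
```

```bash
python3 st.py
```

```text
t 19.5167 p [ 0.5714 -0.2455  0.0419] yaw 100.59 F tool [ 6.3  -6.57  0.67] T [-1.747  0.994  0.013] w 0.0148 40.231454372406006 j6 -41.3
```

Call:
carry_out:
  targets:
    - {"dp":[0,0,0],"rotation":[0,0,-0.01],"hand":1}
    - {"dp":[0,0,0],"rotation":[0,0,-0.01],"hand":1}
    - {"dp":[0,0,0],"rotation":[0,0,0],"hand":1}

```text
clock: 19.77
tcp_pos: [0.5715, -0.2456, 0.0419]
orientation: [[-0.977, -0.213, -0.001], [-0.213, 0.977, -0.003], [0.002, -0.003, -1.0]]
force: [-5.2, -7.7, -1.0]
width: 0.0148
grip_force: 40.3
```

```bash
python3 st.py
```

```text
t 19.7667 p [ 0.5715 -0.2456  0.0419] yaw 102.3 F tool [ 6.73 -6.41  1.  ] T [-1.733  1.03  -0.056] w 0.0148 40.306066274642944 j6 -43.0
```

Call:
carry_out:
  targets:
    - {"dp":[0,-0.02,0],"rotation":[0,0,-0.01],"hand":1}
    - {"dp":[0,-0.02,0],"rotation":[0,0,-0.01],"hand":1}
    - {"dp":[0,0,0],"rotation":[0,0,0],"hand":1}

```text
clock: 20.02
tcp_pos: [0.5715, -0.2458, 0.0419]
orientation: [[-0.97, -0.244, -0.001], [-0.244, 0.97, -0.001], [0.001, -0.001, -1.0]]
force: [-6.0, -1.8, 2.9]
width: 0.0147
grip_force: 41.5
```

```bash
python3 st.py
```

```text
t 20.0167 p [ 0.5715 -0.2458  0.0419] yaw 104.1 F tool [ 6.23 -0.25 -2.92] T [-0.409  1.206 -0.515] w 0.0147 41.52268409729004 j6 -44.8
```

Call:
carry_out:
  targets:
    - {"dp":[0,0,0],"rotation":[0,0,-0.01],"hand":1}
    - {"dp":[0,0,0],"rotation":[0,0,-0.01],"hand":1}
    - {"dp":[0,0,0],"rotation":[0,0,0],"hand":1}

```text
clock: 20.27
tcp_pos: [0.5716, -0.2458, 0.0419]
orientation: [[-0.962, -0.274, -0.001], [-0.274, 0.962, -0.001], [0.001, -0.001, -1.0]]
force: [-5.7, -2.4, 1.9]
width: 0.0155
grip_force: 45.6
```

```bash
python3 st.py
```

```text
t 20.2667 p [ 0.5716 -0.2458  0.0419] yaw 105.87 F tool [ 6.12 -0.73 -1.91] T [-0.497  1.152 -0.884] w 0.0155 45.62112808227539 j6 -46.6
```

The stop is reached (−0.9 N m). Easing off slightly while still against the stop, then releasing.

Call:
carry_out:
  targets:
    - {"dp":[0,0,0],"rotation":[0,0,0.02],"hand":1}
    - {"dp":[0,0,0],"rotation":[0,0,0],"hand":1}
    - {"dp":[0,0,0],"rotation":[0,0,0],"hand":0.8}
    - {"dp":[0,0,0],"rotation":[0,0,0],"hand":0.6}
    - {"dp":[0,0,0],"rotation":[0,0,0],"hand":0.5}
    - {"dp":[0,0,0],"rotation":[0,0,0],"hand":0.5}
    - {"dp":[0,0,0],"rotation":[0,0,0],"hand":0.5}
    - {"dp":[0,0,-0.2],"rotation":[0,0,0],"hand":0.5}
    - {"dp":[0,0,-0.4],"rotation":[0,0,0],"hand":0.5}
    - {"dp":[0,0,-0.6],"rotation":[0,0,0],"hand":0.4}
    - {"dp":[0,0,-0.6],"rotation":[0,0,0],"hand":0.4}
    - {"dp":[0,0,-0.6],"rotation":[0,0,0],"hand":0.4}
    - {"dp":[0,0,-0.6],"rotation":[0,0,0],"hand":0.4}
    - {"dp":[0,0,-0.2],"rotation":[0,0,0],"hand":0.4}
    - {"dp":[0,0,0],"rotation":[0,0,0],"hand":0.4}

```text
clock: 21.52
tcp_pos: [0.5729, -0.2455, 0.1391]
orientation: [[-0.97, -0.243, 0.002], [-0.243, 0.97, -0.001], [-0.002, -0.002, -1.0]]
force: [-0.3, 0.5, -0.1]
width: 0.0513
grip_force: 0.0
```

Run:
```python
from h import *
import st
go([.5543,-.1570,.14],136.5)
```

```text
t 21.5167 p [ 0.5729 -0.2455  0.1391] yaw 104.06 F tool [0.21 0.53 0.06] T [ 0.013 -0.022 -0.021] w 0.0513 0.0 j6 -44.7
dp [-0.115  3.013 -0.035] rot [-0.0016  0.0009 -0.3605]
```

Call:
carry_out:
  targets:
    - {"dp":[-0.04,0.7,0],"rotation":[0,0,0],"hand":0.4}
    - {"dp":[-0.04,0.8,0],"rotation":[0,0,0],"hand":0.4}
    - {"dp":[-0.04,0.8,0],"rotation":[0,0,0],"hand":0.4}
    - {"dp":[-0.04,0.68,0],"rotation":[0,0,0],"hand":0.4}
    - {"dp":[0,0,0],"rotation":[0,0,-0.0705],"hand":0.4}
    - {"dp":[0,0,0],"rotation":[0,0,-0.0705],"hand":0.4}
    - {"dp":[0,0,0],"rotation":[0,0,-0.0705],"hand":0.4}
    - {"dp":[0,0,0],"rotation":[0,0,-0.0705],"hand":0.4}
    - {"dp":[0,0,0],"rotation":[0,0,-0.0705],"hand":0.4}
    - {"dp":[0,0,0],"rotation":[0,0,0],"hand":0.4}
    - {"dp":[0,0,0],"rotation":[0,0,0],"hand":0.4}
    - {"dp":[0,0,0],"rotation":[0,0,0],"hand":0.4}

```text
clock: 22.52
tcp_pos: [0.5549, -0.1572, 0.1369]
orientation: [[-0.7, -0.714, -0.001], [-0.714, 0.7, 0.0], [0.0, 0.001, -1.0]]
force: [-0.4, -1.4, -0.7]
width: 0.0512
grip_force: 0.0
```

Run:
```python
from h import *
import st
go([.556,-.1575,.0415],135.8)
```

```text
t 22.5167 p [ 0.5549 -0.1572  0.1369] yaw 135.56 F tool [ 1.26 -0.7   0.71] T [ 0.007 -0.001 -0.001] w 0.0512 0.0 j6 -69.5
dp [-0.019 -0.036  3.181] rot [ 0.0005 -0.0002 -0.0027]
```

Call:
carry_out:
  targets:
    - {"dp":[-0.02,-0.03,0.5],"rotation":[0,0,0],"hand":0.5}
    - {"dp":[0,0,0.6],"rotation":[0,0,0],"hand":0.5}
    - {"dp":[0,0,0.6],"rotation":[0,0,0],"hand":0.5}
    - {"dp":[0,0,0.5],"rotation":[0,0,0],"hand":0.5}
    - {"dp":[0,0,0.4],"rotation":[0,0,0],"hand":0.5}
    - {"dp":[0,0,0.3],"rotation":[0,0,0],"hand":0.5}
    - {"dp":[0,0,0.2],"rotation":[0,0,0],"hand":0.5}
    - {"dp":[0,0,0.08],"rotation":[0,0,0],"hand":0.5}
    - {"dp":[0,0,0],"rotation":[0,0,0],"hand":0.5}
    - {"dp":[0,0,0],"rotation":[0,0,0],"hand":0.5}

```text
clock: 23.35
tcp_pos: [0.5564, -0.1576, 0.0425]
orientation: [[-0.698, -0.716, 0.001], [-0.716, 0.698, -0.0], [-0.0, -0.001, -1.0]]
force: [-0.1, -0.5, -0.5]
width: 0.0428
grip_force: 0.0
```

Call:
carry_out:
  targets:
    - {"dp":[0,0,0],"rotation":[0,0,0],"hand":0.7}
    - {"dp":[0,0,0],"rotation":[0,0,0],"hand":0.8}
    - {"dp":[0,0,0],"rotation":[0,0,0],"hand":0.9}
    - {"dp":[0,0,0],"rotation":[0,0,0],"hand":1}
    - {"dp":[0,0,0],"rotation":[0,0,0],"hand":1}
    - {"dp":[0,0,0],"rotation":[0,0,0],"hand":1}
    - {"dp":[0,0,0],"rotation":[0,0,0],"hand":1}
    - {"dp":[0,0,0],"rotation":[0,0,0],"hand":1}

```text
clock: 24.02
tcp_pos: [0.5559, -0.1571, 0.0428]
orientation: [[-0.698, -0.717, 0.0], [-0.717, 0.698, 0.0], [-0.0, 0.0, -1.0]]
force: [-5.6, 3.8, 10.0]
width: 0.0151
grip_force: 40.9
```

```bash
python3 st.py
```

```text
t 24.0167 p [ 0.5559 -0.1571  0.0428] yaw 135.77 F tool [  1.18   6.71 -10.01] T [ 0.659  0.881 -0.075] w 0.0151 40.865848660469055 j6 -69.6
```

Call:
carry_out:
  targets:
    - {"dp":[0,0.02,-0.02],"rotation":[0,0,0],"hand":1}
    - {"dp":[0,0,0.004],"rotation":[0,0,0.03],"hand":1}
    - {"dp":[0,0,0.004],"rotation":[0,0,0.03],"hand":1}
    - {"dp":[0,0,0.004],"rotation":[0,0,0.03],"hand":1}
    - {"dp":[0,0,0.004],"rotation":[0,0,0.03],"hand":1}
    - {"dp":[0,0,0.004],"rotation":[0,0,0.03],"hand":1}
    - {"dp":[0,0,0.004],"rotation":[0,0,0.03],"hand":1}
    - {"dp":[0,0,0.004],"rotation":[0,0,0.03],"hand":1}
    - {"dp":[0,0,0.004],"rotation":[0,0,0.03],"hand":1}
    - {"dp":[0,0,0],"rotation":[0,0,0],"hand":1}

```text
clock: 24.85
tcp_pos: [0.5559, -0.1572, 0.0421]
orientation: [[-0.913, -0.407, 0.0], [-0.407, 0.913, -0.0], [-0.0, -0.001, -1.0]]
force: [-0.4, 0.3, 2.2]
width: 0.0154
grip_force: 40.2
```

```bash
python3 st.py
```

```text
t 24.85 p [ 0.5559 -0.1572  0.0421] yaw 114.04 F tool [ 0.22  0.44 -2.22] T [-0.118  0.148 -0.043] w 0.0154 40.22538721561432 j6 -47.9
```

Call:
carry_out:
  targets:
    - {"dp":[0,0,0.004],"rotation":[0,0,0.03],"hand":1}
    - {"dp":[0,0,0.004],"rotation":[0,0,0.03],"hand":1}
    - {"dp":[0,0,0.004],"rotation":[0,0,0.03],"hand":1}
    - {"dp":[0,0,0],"rotation":[0,0,0],"hand":1}

```text
clock: 25.18
tcp_pos: [0.5558, -0.1572, 0.0417]
orientation: [[-0.961, -0.276, 0.0], [-0.276, 0.961, -0.0], [-0.0, -0.001, -1.0]]
force: [-1.7, -0.4, 4.0]
width: 0.0149
grip_force: 40.4
```

```bash
python3 st.py
```

```text
t 25.1833 p [ 0.5558 -0.1572  0.0417] yaw 106.02 F tool [ 1.79  0.09 -3.98] T [-0.283  0.223 -0.081] w 0.0149 40.3818154335022 j6 -39.9
```

Call:
carry_out:
  targets:
    - {"dp":[0,0,0.003],"rotation":[0,0,0.03],"hand":1}
    - {"dp":[0,0,0.003],"rotation":[0,0,0.03],"hand":1}
    - {"dp":[0,0,0.003],"rotation":[0,0,0.03],"hand":1}
    - {"dp":[0,0,0],"rotation":[0,0,0],"hand":1}

```text
clock: 25.52
tcp_pos: [0.5559, -0.1572, 0.0414]
orientation: [[-0.99, -0.139, 0.0], [-0.139, 0.99, -0.001], [-0.0, -0.001, -1.0]]
force: [-1.8, -0.9, 3.2]
width: 0.0155
grip_force: 40.4
```

```bash
python3 st.py
```

```text
t 25.5167 p [ 0.5559 -0.1572  0.0414] yaw 97.98 F tool [ 1.94 -0.65 -3.22] T [-0.38   0.263 -0.057] w 0.0155 40.36609411239624 j6 -31.8
```

Call:
carry_out:
  targets:
    - {"dp":[0,0,0.003],"rotation":[0,0,0.03],"hand":1}
    - {"dp":[0,0,0.003],"rotation":[0,0,0.03],"hand":1}
    - {"dp":[0,0,0.003],"rotation":[0,0,0.03],"hand":1}
    - {"dp":[0,0,0],"rotation":[0,0,0],"hand":1}

```text
clock: 25.85
tcp_pos: [0.5558, -0.1573, 0.041]
orientation: [[-1.0, 0.001, 0.0], [0.001, 1.0, -0.001], [-0.0, -0.001, -1.0]]
force: [-0.8, -1.6, 3.7]
width: 0.0151
grip_force: 40.3
```

```bash
python3 st.py
```

```text
t 25.85 p [ 0.5558 -0.1573  0.041 ] yaw 89.93 F tool [ 0.79 -1.58 -3.67] T [-0.565  0.271 -0.124] w 0.0151 40.31241953372955 j6 -23.8
```

Call:
carry_out:
  targets:
    - {"dp":[0,0,0.003],"rotation":[0,0,0.03],"hand":1}
    - {"dp":[0,0,0.003],"rotation":[0,0,0.03],"hand":1}
    - {"dp":[0,0,0.003],"rotation":[0,0,0.03],"hand":1}
    - {"dp":[0,0,0],"rotation":[0,0,0],"hand":1}

```text
clock: 26.18
tcp_pos: [0.5558, -0.1573, 0.0407]
orientation: [[-0.99, 0.142, 0.0], [0.142, 0.99, -0.001], [-0.0, -0.001, -1.0]]
force: [-1.0, -3.0, 1.5]
width: 0.015
grip_force: 40.2
```

```bash
python3 st.py
```

```text
t 26.1833 p [ 0.5558 -0.1573  0.0407] yaw 81.85 F tool [ 0.54 -3.13 -1.5 ] T [-0.742  0.274 -0.036] w 0.015 40.224847197532654 j6 -15.7
```

Call:
carry_out:
  targets:
    - {"dp":[0,0,0.003],"rotation":[0,0,0.035],"hand":1}
    - {"dp":[0,0,0.003],"rotation":[0,0,0.035],"hand":1}
    - {"dp":[0,0,0.003],"rotation":[0,0,0.035],"hand":1}
    - {"dp":[0,0,0.003],"rotation":[0,0,0.035],"hand":1}
    - {"dp":[0,0,0.003],"rotation":[0,0,0.035],"hand":1}
    - {"dp":[0,0,0.003],"rotation":[0,0,0.035],"hand":1}
    - {"dp":[0,0,0.003],"rotation":[0,0,0.035],"hand":1}
    - {"dp":[0,0,0.003],"rotation":[0,0,0.035],"hand":1}
    - {"dp":[0,0,0],"rotation":[0,0,0],"hand":1}

```text
clock: 26.93
tcp_pos: [0.5556, -0.1574, 0.0396]
orientation: [[-0.835, 0.55, -0.0], [0.55, 0.835, -0.001], [0.0, -0.001, -1.0]]
force: [-0.4, -5.0, -2.3]
width: 0.0151
grip_force: 39.6
```

```bash
python3 st.py
```

```text
t 26.9333 p [ 0.5556 -0.1574  0.0396] yaw 56.65 F tool [-2.38 -4.36  2.26] T [-1.198  0.253 -0.036] w 0.0151 39.627556800842285 j6 9.5
```

Call:
carry_out:
  targets:
    - {"dp":[0,-0.01,0.004],"rotation":[0,0,0.035],"hand":1}
    - {"dp":[0,-0.01,0.004],"rotation":[0,0,0.035],"hand":1}
    - {"dp":[0,0,0.004],"rotation":[0,0,0.035],"hand":1}
    - {"dp":[0,0,0.004],"rotation":[0,0,0.035],"hand":1}
    - {"dp":[0,0,0.004],"rotation":[0,0,0.035],"hand":1}
    - {"dp":[0,0,0.004],"rotation":[0,0,0.035],"hand":1}
    - {"dp":[0,0,0.004],"rotation":[0,0,0.035],"hand":1}
    - {"dp":[0,0,0.004],"rotation":[0,0,0.035],"hand":1}
    - {"dp":[0,0,0.004],"rotation":[0,0,0.035],"hand":1}
    - {"dp":[0,0,0.004],"rotation":[0,0,0.035],"hand":1}
    - {"dp":[0,0,0],"rotation":[0,0,0],"hand":1}

```text
clock: 27.85
tcp_pos: [0.5553, -0.1575, 0.0383]
orientation: [[-0.426, 0.905, -0.0], [0.905, 0.426, 0.0], [0.0, -0.0, -1.0]]
force: [-0.2, -3.0, -5.0]
width: 0.0152
grip_force: 39.3
```

Call:
carry_out:
  targets:
    - {"dp":[0,0,0.003],"rotation":[0,0,0.015],"hand":1}
    - {"dp":[0,0,0.003],"rotation":[0,0,0.015],"hand":1}
    - {"dp":[0,0,0.003],"rotation":[0,0,0.015],"hand":1}
    - {"dp":[0,0,0],"rotation":[0,0,0],"hand":1}

```text
clock: 28.18
tcp_pos: [0.5554, -0.1576, 0.0383]
orientation: [[-0.358, 0.934, -0.0], [0.934, 0.358, -0.0], [-0.0, -0.0, -1.0]]
force: [0.3, -3.6, -6.3]
width: 0.015
grip_force: 39.0
```

```bash
python3 st.py
```

```text
t 28.1833 p [ 0.5554 -0.1576  0.0383] yaw 21.0 F tool [-3.49 -0.99  6.34] T [-0.853 -0.144  0.376] w 0.015 39.026883244514465 j6 45.1
```

Torque is up to 0.38 N m right at the expected home angle, so I'm turning a little further to seat it.

Call:
carry_out:
  targets:
    - {"dp":[0,0,0.005],"rotation":[0,0,0.015],"hand":1}
    - {"dp":[0,0,0.005],"rotation":[0,0,0.01],"hand":1}
    - {"dp":[0,0,0],"rotation":[0,0,0],"hand":1}

```text
clock: 28.43
tcp_pos: [0.5555, -0.1576, 0.0382]
orientation: [[-0.321, 0.947, 0.0], [0.947, 0.321, -0.0], [-0.0, 0.0, -1.0]]
force: [0.7, -3.1, -2.8]
width: 0.0146
grip_force: 41.2
```

```bash
python3 st.py
```

```text
t 28.4333 p [ 0.5555 -0.1576  0.0382] yaw 18.73 F tool [-3.14 -0.33  2.82] T [-0.776 -0.034  0.891] w 0.0146 41.15742266178131 j6 47.3
```

Call:
carry_out:
  targets:
    - {"dp":[0,0,0],"rotation":[0,0,-0.012],"hand":1}
    - {"dp":[0,0,0],"rotation":[0,0,0],"hand":1}
    - {"dp":[0,0,0],"rotation":[0,0,0],"hand":0.8}
    - {"dp":[0,0,0],"rotation":[0,0,0],"hand":0.6}
    - {"dp":[0,0,0],"rotation":[0,0,0],"hand":0.5}
    - {"dp":[0,0,0],"rotation":[0,0,0],"hand":0.5}
    - {"dp":[0,0,0],"rotation":[0,0,0],"hand":0.5}
    - {"dp":[0,0,-0.2],"rotation":[0,0,0],"hand":0.5}
    - {"dp":[0,0,-0.4],"rotation":[0,0,0],"hand":0.5}
    - {"dp":[0,0,-0.6],"rotation":[0,0,0],"hand":0.5}
    - {"dp":[0,0,-0.8],"rotation":[0,0,0],"hand":0.5}
    - {"dp":[0,0,-0.8],"rotation":[0,0,0],"hand":0.5}
    - {"dp":[0,0,-0.8],"rotation":[0,0,0],"hand":0.5}
    - {"dp":[0,0,-0.8],"rotation":[0,0,0],"hand":0.5}
    - {"dp":[0,0,-0.8],"rotation":[0,0,0],"hand":0.5}
    - {"dp":[0,0,-0.4],"rotation":[0,0,0],"hand":0.5}

```text
clock: 29.77
tcp_pos: [0.5559, -0.1577, 0.2094]
orientation: [[-0.34, 0.941, 0.003], [0.941, 0.34, -0.001], [-0.002, 0.002, -1.0]]
force: [0.5, -0.6, 0.7]
width: 0.0425
grip_force: 0.0
```

Call:
carry_out:
  targets:
    - {"dp":[0.6,0,0],"rotation":[0,0,0],"hand":0.5}
    - {"dp":[0.9,0,0],"rotation":[0,0,0],"hand":0.5}
    - {"dp":[0.9,0,0],"rotation":[0,0,0],"hand":0.5}
    - {"dp":[0.9,0,0],"rotation":[0,0,0],"hand":0.5}
    - {"dp":[0.9,0,0],"rotation":[0,0,0],"hand":0.5}
    - {"dp":[0.9,0,0],"rotation":[0,0,0],"hand":0.5}
    - {"dp":[0.9,0,0],"rotation":[0,0,0],"hand":0.5}
    - {"dp":[0.9,0,0],"rotation":[0,0,0],"hand":0.5}
    - {"dp":[0.9,0,0],"rotation":[0,0,0],"hand":0.5}
    - {"dp":[0.9,0,0],"rotation":[0,0,0],"hand":0.5}
    - {"dp":[0.9,0,0],"rotation":[0,0,0],"hand":0.5}
    - {"dp":[0.9,0,0],"rotation":[0,0,0],"hand":0.5}
    - {"dp":[0.9,0,0],"rotation":[0,0,0],"hand":0.5}
    - {"dp":[0.9,0,0],"rotation":[0,0,0],"hand":0.5}
    - {"dp":[0.9,0,0],"rotation":[0,0,0],"hand":0.5}
    - {"dp":[0.6,0,0],"rotation":[0,0,0],"hand":0.5}
    - {"dp":[0,0,0],"rotation":[0,0,0],"hand":0.5}
    - {"dp":[0,0,0],"rotation":[0,0,0],"hand":0.5}

```text
clock: 31.27
tcp_pos: [0.4144, 0.2324, 0.2065]
orientation: [[-0.341, 0.94, 0.0], [0.94, 0.341, 0.0], [-0.0, 0.0, -1.0]]
force: [-0.3, -0.5, 0.1]
width: 0.0428
grip_force: 0.0
```

Run:
```python
from cell import bot
import cv2,numpy as np,st
c=bot.capture("top");a=c["pixels"][130:225,170:360]
cv2.imwrite("pics/c5.png",cv2.resize(a,(798,399),interpolation=cv2.INTER_CUBIC)[:,:,::-1])
for n,o in(("top","top0"),("scene","scene0")):
    pass
from h import ray
x0,y0,x1,y1=275,150,345,205
G=cv2.resize(c["pixels"][y0:y1,x0:x1].max(2),None,fx=4,fy=4,interpolation=cv2.INTER_CUBIC)
cs,_=cv2.findContours((G<50).astype(np.uint8),cv2.RETR_EXTERNAL,cv2.CHAIN_APPROX_NONE)
for k in cs:
    if cv2.contourArea(k)>300:
        p=ray(c,(k[:,0,:]+.5)/4-.5+[x0,y0],.055)[:,:2].astype(np.float32)
        r=cv2.minAreaRect(p*1000);v,_,_,_=cv2.fitLine(p,cv2.DIST_L2,0,.01,.01)[:4].ravel();print(r)
```

```text
t 31.2667 p [0.4144 0.2324 0.2065] yaw 19.96 F tool [-0.36 -0.45 -0.07] T [ 0.006 -0.082  0.043] w 0.0428 0.0 j6 89.5
((548.7515258789062, -156.19882202148438), (25.294958114624023, 64.94041442871094), 26.618783950805664)
((568.979248046875, -241.30535888671875), (63.744056701660156, 30.293195724487305), 2.11812424659729)
```

View pics/c5.png

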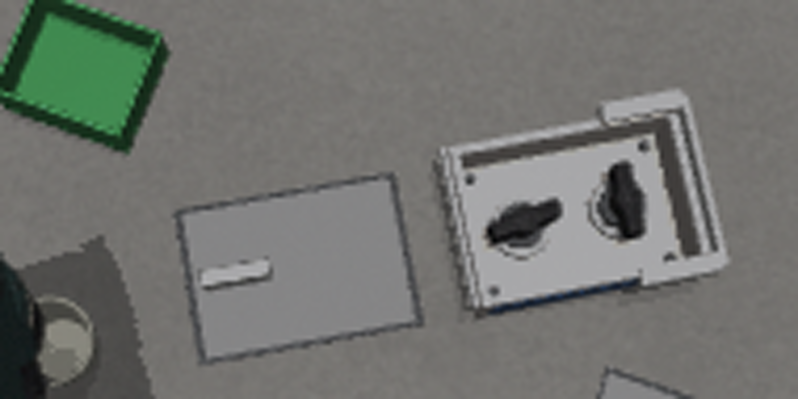

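The picture shows the cover flat with its handle up at about (235,272), screw b home at (523,222) and screw a backed out at (625,200). The bin and funnel look where they were; the nest and spanner are outside this crop and were not approached.

```bash
python3 -c "
from cell import bot
print(bot.hand_in())"
```

```text
the job is handed in; nothing more can be done
None
```

The job is handed in at about 31 s of the 72 s limit: the cover lies flat on the bench, handle up; screw a was the crossed one, stopped at about 0.26 N m and backed out to its stop; screw b ran freely and is fully home.

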